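Clear the scanner and book out a red can at the paint store counter

TASK

The filler tub has been left in the way in front of the barcode scanner: first slide it along the counter, without lifting it, until it stands wholly inside the yellow taped square, and let go of it. Then take the red oblong can out of the grey tray and hold it up to the scanner: upright, its label squarely facing the glass, the middle of the label level with the middle of the glass and about 10 cm from it, your fingers off the label. Finish while still holding it steady there in the air, and do not bump the scanner or shift or tip the other goods.

Things in the scene. Friction and masses are not known exactly. Their poses are not given: they have to be found in the camera images.
- tub: loose round white filler tub with a green band, standing upright about 170 to 205 mm in front of the scanner's origin; 106 mm diameter with straight sides (too wide to grip across), lid 103 mm diameter, 88 mm tall in all, 0.4 to 0.8 kg, slides on the counter. Origin: centre of its underside; z up
- square: square of yellow tape stuck flat on the counter to the left; 180 mm clear inside, tape 22 mm wide, no height. Origin: its centre on the counter; x and y along its sides
- scanner: fixed hands-free barcode scanner near the far edge: black round foot 96 mm diameter, neck, grey head 52 x 78 x 88 mm with a black front, its top 152 mm above the counter; it faces the robot. Origin: on the counter under the middle of the foot; -x is the way its glass looks (horizontal), y across it, z up
- scanner_window (a point): centre of the scanner's glass, 37 mm in front of the scanner's origin (-x) and 105 mm above the counter; axes as the scanner's, so a label shown at 100 mm lies at x = -100 mm in this frame
- tray: fixed grey open picking tray on the right, 190 (its x) x 330 (its y) x 35 mm high, walls 4 mm, floor about 4 mm thick; the three oblong cans stand in it in a row along its y, about 100 mm apart, in any order. Origin: centre of its underside
- can: the RED oblong metal can, loose, 0.2 to 0.35 kg, upright: 36 mm thick (x) x 60 mm wide (y) x 100 mm tall, black screw cap 23 mm diameter on the middle of the top, up to 116 mm. Origin: centre of its underside, z up. Its label is low on the broad +x face, which starts turned roughly away from the robot; above 55 mm both broad faces are bare and can be gripped across the 36 mm from above
- can_label: the red can's white label with black bars, 44 mm wide x 42 mm tall x 2 mm, fixed on the can's +x face, from 12 to 54 mm above the can's underside. Origin: middle of the label, 18 mm from the can's axis and 33 mm above its underside; axes as the can's, so +x points straight out of the label
- can_sightline (a point): imaginary point fixed to the red can, straight out from the middle of the label (about 100 mm in front of it); it lies near the scanner's glass when the label is rightly shown
- can_blue: other oblong can in the tray, same sizes as can but blue; leave it standing. Origin: centre of its underside
- can_green: other oblong can in the tray, same sizes as can but green; leave it standing. Origin: centre of its underside
- tester_pot: small round white pot with orange band and lid, 56 mm diameter, 66 mm tall, in front of the robot; leave it. Origin: centre of its underside
- tape_roll: roll of yellow tape lying flat, 96 mm diameter, 24 mm tall, beyond the tray; leave it. Origin: centre of its underside
- brush: paint brush lying flat on the right beyond the tray, about 200 mm long, under 30 mm tall; leave it. Origin: about its middle
- screwdriver: screwdriver lying flat on the left beyond the taped square, about 200 mm long, under 30 mm tall; leave it. Origin: about its middle

How it is judged:
By the outcome, as a careful person would: the job done as asked, in the order asked, and still so for the second after the job is handed in, while the arm keeps its last pose, push and grip.
It also fails if it takes over 72 s, if anything falls off the work surface, if the arm or the gripper's body presses on something with over 40 N, if the wrist force passes 120 N, or if a joint passes its speed limit or range.

ROBOT

A 6-joint arm with a two-finger parallel gripper is mounted at the origin on the work surface. World frame = base frame: x ahead of the robot, y to its left, z up, the work surface at z = 0. Lengths are in m, angles in rad, forces in N, time in s.
With the tool pointing down it reaches from about 0.225 to 0.875 m from the base axis. Payload 3.4 kg.
Tool frame: the origin (TCP) lies between the finger pads; the fingertips stand 22 mm ahead of it and the grasp point (between the pads) lies 3 mm ahead of it (manip.finger_overhang is the distance from the TCP to the fingertips, in m); z points along the fingers, y is the line along which they close (so a half turn about z gives the same grasp; the last joint's range is limited). The gripper opens to 85 mm and grips with 20 to 120 N. Pads are 22 mm wide; open, the fingers measure 114 mm over their backs; the gripper's body (76 mm by 85 mm) begins 54 mm behind the grasp point. The pads swing forward as they close: fully open they stand 13 mm farther back than shut.
Start: joints at [-1.426, 0.276, 1.505, -0, 1.361, -0.121], TCP at [0.151, -0.555, 0.23] pointing down, gripper open.
Joint ranges: [-2.89, 2.89], [-0.75, 2.08], [0.22, 2.7], [-1.18, 4.32], [0.11, 2.71], [-2.7, 2.7]. Speed limits (rad/s): [2.57, 2.57, 3.14, 3.14, 3.14, 3.14].

INTERFACE

Orientations are given as a unit quaternion [w, x, y, z].
In Python, from rig import get_state, eyes, order, manip gives the robot as it stands.
- The arm moves only by the tool drive_tool, never from a script. Its argument "rows" is a list of rows, each a list of 4 numbers: the shift along the tool's x, y, z in units of 25 mm (1.0 is 25 mm), then the turn about the tool's z in units of 6 degrees (1.0 is 6 degrees). A call has exactly 8 rows; each row is the pose to reach, as a shift and turn from the pose commanded when the call began, along the tool's axes at that moment; what a row does not reach only later rows make up. A row lasts 1/12 s, in which the tool goes at most 41.7 mm and 7.16 degrees, less where a joint would pass 70% of its speed; a pose out of reach is approached as far as the arm can. A call with a gripper value outside its range is refused whole. "grip" is the finger opening in mm, from 0 to 85.4, set as the call begins (left out, the last holds). The fingers move at their own pace and stop on an object; "newtons" is the grip in N (left out, the last holds). Time passes only in rows, so rows that repeat a pose let the fingers close, or fill a call up. It gives the time, the measured TCP pose, the force, the opening and the grip force at its end, in the units of the state.
- get_state(): the state, without advancing time (a new reading comes with each control period).
- eyes.get_image(name): name is "side" or "top" or "wrist"; returns (picture, depth): 384x512x3 uint8, red, green, blue; 384x512 float32, m along the optical axis (not along the pixel's ray), 0 where there is no reading.
- eyes.camera_info(name): a dict with "fx", "fy", "cx", "cy" (pixels), "dist" ([k1, k2, p1, p2, k3] as OpenCV has them; the pictures are not rectified), "R" (3x3) and "t" (3): a world point X has camera coordinates R X + t. Camera axes: x right, y down, z forward; pixel columns grow to the right and rows downward; lengths in m; the calibration is good to about 2 mm. A picture is of the moment at which its call begins: read the wrist's pose just before it. camera_info takes no time and is no camera call; for the wrist camera it gives the pose at the moment of the call.
- order.sign_off(): hands the job in; it is judged then, once.
The state is a dict: "clock": time; "qpos": joint angles; "qd": joint speeds; "effort": joint torques, N m; "position": TCP position; "ee_rot": TCP orientation; "contact_force": force on the tool from outside, world axes, zero at the start; "moment": the same for the moment, N m; "width": finger opening in m; "gripper_force": force on a finger pad.
Only numpy, scipy, OpenCV 4.12 (cv2) and the standard library are available. Lean on these libraries where they do the work, as an engineer would, in place of code of your own. Each camera call takes 0.05 s, during which the arm holds its last target. There are 200 camera calls.

## Working session

There is one attempt and no reset: what is moved stays moved. The work goes in short steps, Python scripts to look and compute and a tool call to move; the robot and the scene stay as the last step left them, time stands still between calls to the robot, and variables do not carry over. Pictures are saved under pics/ and viewed, at most 10 in all, crops included, and the job is handed in when it is done.

Besides the shell and the picture viewer there is one more tool, called after "Call:" as a command line: name --pt "numbers of a row" for each row, then --argument value for the rest. drive_tool: Moves the arm, as the interface text tells. Its arguments: {"type":"object","properties":{"rows":{"type":"array","items":{"type":"array","items":{"type":"number"}}},"grip":{"type":"number"},"newtons":{"type":"number"}},"required":["rows"]}

```bash
mkdir -p pics; ls; python3 - <<'E'
from rig import get_state, eyes, order, manip
import cv2, numpy as np
s=get_state(); print({k:np.round(v,3) for k,v in s.items()}); print(manip, manip.finger_overhang)
ims=[]
for n in("top","side"):
    p,d=eyes.get_image(n); np.savez(f"pics/{n}0.npz",p=p,d=d); c=eyes.camera_info(n); print(n,{k:np.round(v,3).tolist() for k,v in c.items()})
    cv2.imwrite(f"pics/{n}0.png",p[:,:,::-1])
E
```

```text
pics
{'clock': np.float64(0.0), 'qpos': array([-1.426,  0.277,  1.506,  0.   ,  1.361, -0.121]), 'qd': array([-0.001,  0.   ,  0.001, -0.   ,  0.   ,  0.   ]), 'effort': array([ 0.0000e+00, -4.1677e+01, -2.4580e+01,  0.0000e+00,  1.1000e-02,
       -0.0000e+00]), 'position': array([ 0.151, -0.554,  0.229]), 'ee_rot': array([-0.001,  0.991,  0.132, -0.   ]), 'contact_force': array([-0.168, -0.748,  0.807]), 'moment': array([ 0.004, -0.07 ,  0.028]), 'gripper_force': np.float64(0.0), 'width': np.float64(0.086)}
<Robot object at 0x7fa04435fb60> 0.022
top {'fx': 462.613, 'fy': 462.613, 'cx': 251.225, 'cy': 202.615, 'dist': [0.05, 0.0, 0.0, 0.0, 0.0], 'R': [[0.006, -1.0, 0.014], [-0.998, -0.007, -0.066], [0.066, -0.013, -0.998]], 't': [-0.034, 0.618, 1.184]}
side {'fx': 423.843, 'fy': 423.843, 'cx': 260.318, 'cy': 188.137, 'dist': [-0.072, 0.0, 0.0, 0.0, 0.0], 'R': [[0.962, -0.274, -0.001], [-0.206, -0.722, -0.66], [0.18, 0.635, -0.751]], 't': [-0.582, 0.18, 1.116]}
```

View pics/top0.png

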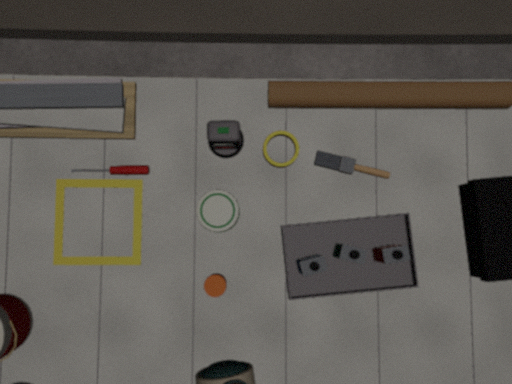

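View pics/side0.png

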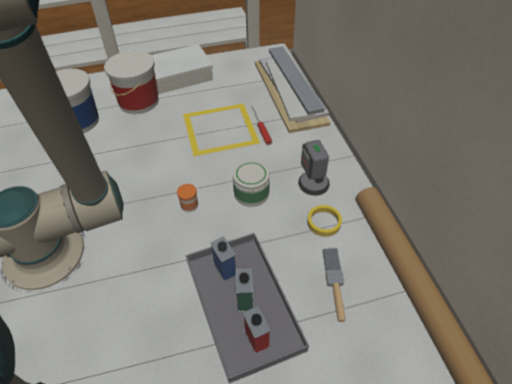

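The top view shows the tub at px (217,211), the square at (99,222), the scanner at (225,138), the pot at (215,286) and the red can rightmost in the tray at (397,255). The side view agrees, with the order blue, green, red. Next I'll measure them.

```bash
cat > h.py <<'E'
import numpy as np, cv2
from rig import get_state, eyes
def K(c): return np.array([[c["fx"],0,c["cx"]],[0,c["fy"],c["cy"]],[0,0,1.]])
def rays(c,px):
    n=cv2.undistortPoints(np.asarray(px,float).reshape(-1,1,2),K(c),np.array(c["dist"])).reshape(-1,2)
    return np.c_[n,np.ones(len(n))]
def onplane(c,px,z):
    R,t=np.array(c["R"]),np.array(c["t"]); o=-R.T@t; d=rays(c,px)@R
    return o+d*((z-o[2])/d[:,2])[:,None]
def cloud(c,d):
    v,u=np.mgrid[0:384,0:512]; r=rays(c,np.c_[u.ravel(),v.ravel()])
    X=(r*d.reshape(-1,1)-np.array(c["t"]))@np.array(c["R"]); X[d.ravel()==0]=np.nan
    return X.reshape(384,512,3)
def rect(xy):
    (c,s,a)=cv2.minAreaRect((np.asarray(xy)*1000).astype(np.float32)); return np.round(c,1),np.round(s,1),round(a,1)
E
python3 - <<'E'
from h import *
for n in("top","side"):
    z=np.load(f"pics/{n}0.npz"); p,d=z["p"],z["d"]; c=eyes.camera_info(n); X=cloud(c,d)
    hsv=cv2.cvtColor(p,cv2.COLOR_RGB2HSV); H,S,V=cv2.split(hsv)
    table=X[(np.abs(X[...,2])<.03)][:,2]; print(n,"table z",np.median(table),table.std())
    ye=((H>20)&(H<35)&(S>150)&(V>90)).astype(np.uint8)
    for q in cv2.findContours(ye,cv2.RETR_EXTERNAL,cv2.CHAIN_APPROX_NONE)[0]:
        if cv2.contourArea(q)>300: print("yellow",rect(onplane(c,q.reshape(-1,2),0)[:,:2]))
    def sel(name,xr,yr,zr,reg=None):
        m=(X[...,0]>xr[0])&(X[...,0]<xr[1])&(X[...,1]>yr[0])&(X[...,1]<yr[1])&(X[...,2]>zr[0])&(X[...,2]<zr[1])
        m=cv2.morphologyEx(m.astype(np.uint8),cv2.MORPH_OPEN,np.ones((2,2)))
        for q in cv2.findContours(m,cv2.RETR_EXTERNAL,cv2.CHAIN_APPROX_NONE)[0]:
            mm=np.zeros_like(m); cv2.drawContours(mm,[q],-1,1,-1); mm&=m
            if mm.sum()<15: continue
            P=X[mm>0]; print(name,mm.sum(),"z",np.round(np.median(P[:,2]),3),"mean",np.round(P.mean(0),3),rect(P[:,:2]),"px",np.round(np.argwhere(mm).mean(0)[::-1]))
    A=(.2,.9)
    sel("scantop",(.6,.9),(-.05,.2),(.142,.165))
    sel("tubtop",(.45,.7),(-.05,.2),(.08,.095))
    sel("cantop",(.3,.6),(-.6,-.1),(.092,.108))
    sel("cap",(.3,.6),(-.6,-.1),(.111,.125))
    sel("pot",(.25,.5),(-.05,.2),(.055,.075))
    sel("tray",(.3,.65),(-.6,-.1),(.028,.04))
E
```

```text
top table z 0.0006544309178450694 0.004393837593134633
yellow (array([568.1, 370. ]), array([217.3, 217.7]), 0.0)
scantop 705 z nan mean [nan nan nan] (array([789.1,  36.3]), array([84.3, 71.9]), 3.8) px [224. 133.]
tubtop 1364 z nan mean [nan nan nan] (array([585.9,  55.5]), array([70.6, 87.3]), 45.6) px [218. 211.]
cantop 294 z nan mean [nan nan nan] (array([ 455.8, -191.3]), array([50.7, 77.8]), 15.6) px [314. 266.]
cantop 297 z nan mean [nan nan nan] (array([ 485.9, -395. ]), array([48., 99.]), 5.9) px [395. 255.]
cantop 289 z nan mean [nan nan nan] (array([ 488.2, -289.2]), array([89.1, 37.9]), 72.5) px [354. 255.]
cantop 516 z nan mean [nan nan nan] (array([ 504.9, -610.4]), array([192. ,  35.8]), 14.7) px [485. 240.]
cap 76 z 0.12 mean [ 0.46  -0.182  0.118] (array([ 459.8, -183.4]), array([25.1, 20.5]), 72.1) px [315. 267.]
cap 85 z 0.12 mean [ 0.489 -0.379  0.118] (array([ 488.9, -380.6]), array([29.7, 20. ]), 89.6) px [398. 255.]
cap 72 z nan mean [nan nan nan] (array([ 490.5, -277.8]), array([20. , 23.8]), 33.6) px [355. 255.]
pot 404 z nan mean [nan nan nan] (array([403.6
[... 3245 characters left out ...]
), array([ 77.1, 215.4]), 27.4) px [229. 354.]
tray 266 z 0.032 mean [ 0.567 -0.396  0.028] (array([ 576.3, -378.5]), array([193.9,  85.7]), 61.0) px [292. 336.]
tray 36 z 0.035 mean [ 0.385 -0.233  0.025] (array([ 384.8, -231.1]), array([ 5.3, 66.1]), 5.4) px [199. 292.]
tray 32 z 0.028 mean [ 0.468 -0.207  0.032] (array([ 473.4, -224.4]), array([30.9, 43.6]), 15.2) px [230. 274.]
tray 40 z 0.036 mean [ 0.379 -0.174  0.026] (array([ 378.9, -171.6]), array([ 5.5, 81.9]), 5.6) px [192. 272.]
tray 78 z nan mean [nan nan nan] (array([ 405.5, -138.7]), array([41.8, 65.3]), 89.5) px [199. 253.]
tray 193 z nan mean [nan nan nan] (array([ 567.3, -182.5]), array([ 82. , 190.8]), 27.5) px [260. 255.]
```

```bash
cat >> h.py <<'E'
def yaw():
    w,x,y,z=get_state()["ee_rot"]; return np.degrees(np.arctan2(2*(x*y+w*z),1-2*(y*y+z*z)))
def to(p,yw):
    "units for a move to world p and yaw (deg): tool shift /25mm, turn /6deg"
    s=get_state(); w,x,y,z=s["ee_rot"]
    from scipy.spatial.transform import Rotation as Q
    R=Q.from_quat([x,y,z,w]).as_matrix(); t=-((yw-yaw()+180)%360-180)
    print("to",p,yw,"from",np.round(s["position"],4),round(yaw(),2),"t",round(float(s["clock"]),2),"units",np.round(R.T@(np.array(p)-s["position"])/.025,2),"turn",round(t/6,2))
E
python3 -c "
from h import *
to([.586,-.06,.23],90); print(eyes.camera_info('wrist'))"
```

```text
to [0.586, -0.06, 0.23] 90 from [ 0.151  -0.5543  0.229 ] 15.23 t 0.1 units [ 2.198e+01 -1.451e+01 -1.000e-02] turn -12.46
{'fx': 315.1937808358065, 'fy': 315.1937808358065, 'cx': 253.1467599254016, 'cy': 191.14911907197566, 'dist': array([-0.06210786,  0.        ,  0.        ,  0.        ,  0.        ]), 'R': array([[ 0.26377744, -0.96458061, -0.00238982],
       [-0.92158505, -0.25274966,  0.29461602],
       [-0.28478493, -0.07551064, -0.95561273]]), 't': array([-0.57341288, -0.03902229,  0.37907676])}
```

Call:
drive_tool --pt "0.8 -0.5 0 0" --pt "2 -1.3 0 0" --pt "3.3 -2.2 0 0" --pt "4.7 -3.1 0 0" --pt "6.1 -4 0 0" --pt "7.5 -5 0 0" --pt "9 -6 0 0" --pt "10.5 -7 0 0" --grip 50

```text
clock: 0.77
position: [0.3537, -0.3212, 0.2296]
ee_rot: [-0.0, 0.991, 0.132, -0.0]
contact_force: [0.3, -0.6, -0.4]
width: 0.0504
gripper_force: 0.0
```

Call:
drive_tool --pt "1.4 -0.9 0 -1" --pt "2.8 -1.8 0 -2" --pt "4.2 -2.7 0 -3" --pt "5.6 -3.6 0 -4" --pt "7 -4.6 0 -5" --pt "8.6 -5.6 0 -6" --pt "10.2 -6.7 0 -7" --pt "11.4 -7.5 0 -8"

```text
clock: 1.43
position: [0.5742, -0.0715, 0.2294]
ee_rot: [-0.0, 0.85, 0.527, -0.0]
contact_force: [1.3, -0.5, -0.5]
width: 0.0503
gripper_force: 0.0
```

```bash
python3 - <<'E'
from h import *
to([.586,-.06,.23],90)
c=eyes.camera_info("wrist"); p,d=eyes.get_image("wrist"); np.savez("pics/w1.npz",p=p,d=d,R=c["R"],t=c["t"]); cv2.imwrite("pics/w1.png",p[:,:,::-1])
E
```

```text
to [0.586, -0.06, 0.23] 90 from [ 0.5742 -0.0715  0.2294] 63.55 t 1.43 units [ 0.62  0.22 -0.02] turn -4.41
```

View pics/w1.png

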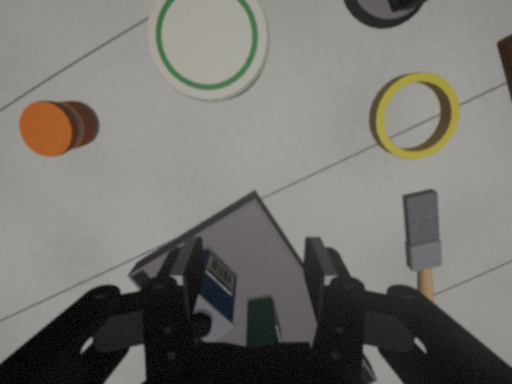

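The wrist view shows the tub lid's green ring at px (208,35), the pot at (50,128), the tape roll at (418,115), and the scanner foot partly in view at (385,8).

```bash
python3 - <<'E'
from h import *
def fit(P):
    A=np.c_[2*P[:,:2],np.ones(len(P))]; s=np.linalg.lstsq(A,(P[:,:2]**2).sum(1),rcond=None)[0]; return np.round(s[:2],4),round(np.sqrt(s[2]+s[0]**2+s[1]**2),4)
for f,n,box in(("w1","wrist",(0,110,130,280)),("top0","top",(185,240,190,245))):
    z=np.load(f"pics/{f}.npz"); p=z["p"]; c=eyes.camera_info(n)
    if n=="wrist": c["R"],c["t"]=z["R"],z["t"]
    hsv=cv2.cvtColor(p,cv2.COLOR_RGB2HSV); m=(hsv[...,0]>45)&(hsv[...,0]<85)&(hsv[...,1]>70)
    k=np.zeros_like(m); k[box[0]:box[1],box[2]:box[3]]=1; uv=np.argwhere(m&k)[:,::-1]
    print(f,len(uv),fit(onplane(c,uv,.088)))
E
```

```text
w1 852 (array([0.593, 0.056]), np.float64(0.0404))
top0 33 (array([0.5947, 0.0542]), np.float64(0.0402))
```

Call:
drive_tool --pt "0.1 0 0 -0.6" --pt "0.2 0.1 0 -1.2" --pt "0.3 0.1 0 -1.8" --pt "0.4 0.1 0 -2.4" --pt "0.5 0.2 0 -3" --pt "0.6 0.2 0 -3.6" --pt "0.6 0.2 0 -4.2" --pt "0.6 0.2 0 -4.4"

```text
clock: 2.15
position: [0.5843, -0.0624, 0.2292]
ee_rot: [-0.0, 0.709, 0.705, -0.0]
contact_force: [-0.3, 0.3, -0.8]
width: 0.0499
gripper_force: 0.0
```

```bash
python3 - <<'E'
from h import *
to([.586,-.06,.045],90); to([.57,.317,.045],90)
E
```

```text
to [0.586, -0.06, 0.045] 90 from [ 0.5843 -0.0624  0.2292] 89.72 t 2.15 units [0.1  0.08 7.37] turn -0.05
to [0.57, 0.317, 0.045] 90 from [ 0.5843 -0.0624  0.2292] 89.72 t 2.15 units [15.17 -0.64  7.37] turn -0.05
```

Call:
drive_tool --pt "0 0.1 0.9 0" --pt "0 0.2 1.9 0" --pt "0 0.35 2.9 0" --pt "0 0.35 3.9 0" --pt "0 0.35 4.9 0" --pt "0 0.35 5.9 0" --pt "0 0.35 6.8 0" --pt "0 0.35 7.4 0"

```text
clock: 2.82
position: [0.5917, -0.0624, 0.0422]
ee_rot: [-0.002, 0.71, 0.704, -0.001]
contact_force: [-1.6, 0.9, 0.1]
width: 0.0499
gripper_force: 0.0
```

Call:
drive_tool --pt "0.6 0 0 0" --pt "1.2 0 0 0" --pt "1.7 0 0 0" --pt "2 0 0 0" --pt "2.3 0 0 0" --pt "2.6 0 0 0" --pt "3 -0.05 0 0" --pt "3.4 -0.1 0 0"

```text
clock: 3.48
position: [0.5928, 0.022, 0.046]
ee_rot: [0.002, 0.709, 0.705, 0.0]
contact_force: [0.9, -4.4, 3.5]
width: 0.0497
gripper_force: 2.7
```

```bash
python3 - <<'E'
from h import *
to([.567,.313,.045],90); print(get_state()["contact_force"])
E
```

```text
to [0.567, 0.313, 0.045] 90 from [0.5928 0.022  0.046 ] 89.66 t 3.48 units [ 1.163e+01 -1.100e+00  1.000e-02] turn -0.06
[ 0.86541995 -4.44438726  3.4818034 ]
```

Contact is firm and light at about 4 N, so I'll continue the push.

Call:
drive_tool --pt "0.5 0 0 0" --pt "1 -0.1 0 0" --pt "1.5 -0.15 0 0" --pt "2 -0.2 0 0" --pt "2.5 -0.25 0 0" --pt "3 -0.3 0 0" --pt "3.5 -0.35 0 0" --pt "4 -0.4 0 0"

```text
clock: 4.15
position: [0.5831, 0.1223, 0.046]
ee_rot: [0.002, 0.709, 0.705, 0.0]
contact_force: [0.2, -5.5, 3.3]
width: 0.05
gripper_force: 3.1
```

Call:
drive_tool --pt "0.5 -0.05 0 0" --pt "1 -0.1 0 0" --pt "1.5 -0.15 0 0" --pt "2 -0.2 0 0" --pt "2.5 -0.25 0 0" --pt "3 -0.3 0 0" --pt "3.5 -0.35 0 0" --pt "4 -0.4 0 0"

```text
clock: 4.82
position: [0.5733, 0.2222, 0.046]
ee_rot: [0.002, 0.709, 0.705, -0.0]
contact_force: [0.8, -6.9, 4.5]
width: 0.0496
gripper_force: 3.3
```

```bash
python3 - <<'E'
from h import *
to([.567,.313,.045],90); print(get_state()["contact_force"])
p,d=eyes.get_image("top"); cv2.imwrite("pics/top1.png",p[120:330,20:300,::-1].repeat(2,0).repeat(2,1))
E
```

```text
to [0.567, 0.313, 0.045] 90 from [0.5733 0.2222 0.046 ] 89.66 t 4.82 units [ 3.63 -0.27  0.03] turn -0.06
[ 0.76115126 -6.87005902  4.54624854]
```

View pics/top1.png

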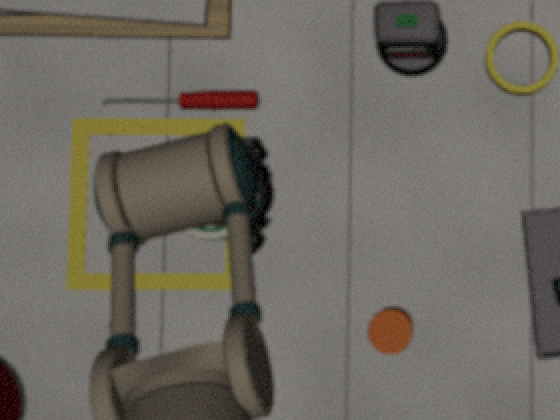

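The arm partly hides the tub, but its lid shows just inside the square's right tape at about px (210,225), so the push is on course. I'll finish it and then back off.

Call:
drive_tool --pt "0.5 -0.05 0 0" --pt "1 -0.1 0 0" --pt "1.5 -0.15 0 0" --pt "2 -0.2 0 0" --pt "2.5 -0.25 0 0" --pt "3 -0.25 0 0" --pt "3.4 -0.25 0 0" --pt "3.6 -0.25 0 0"

```text
clock: 5.53
position: [0.5668, 0.3126, 0.0454]
ee_rot: [0.001, 0.709, 0.705, -0.001]
contact_force: [0.1, -8.5, 5.7]
width: 0.05
gripper_force: 3.8
```

Call:
drive_tool --pt "0 0 0 0" --pt "-0.3 0 0 0" --pt "-0.8 0 0 0" --pt "-1.4 0 0 0" --pt "-2.2 0 0 0" --pt "-3 0 0 0" --pt "-3.8 0 0 0" --pt "-4.4 0 0 0"

```text
clock: 6.2
position: [0.5657, 0.1997, 0.0445]
ee_rot: [-0.0, 0.71, 0.704, -0.001]
contact_force: [-0.0, -0.4, -0.2]
width: 0.0499
gripper_force: 0.0
```

Call:
drive_tool --pt "-0.5 0 -1 0" --pt "-1.5 0 -2 0" --pt "-2.5 0 -3.2 0" --pt "-3.5 0 -4.4 0" --pt "-4.5 0 -5.6 0" --pt "-5.5 0 -6.8 0" --pt "-6.3 0 -8 0" --pt "-6.8 0 -8.5 0" --grip 75

```text
clock: 6.87
position: [0.5664, 0.0295, 0.2617]
ee_rot: [0.003, 0.71, 0.704, 0.002]
contact_force: [0.2, 0.1, 0.2]
width: 0.075
gripper_force: 0.0
```

```bash
python3 - <<'E'
from h import *
c=eyes.camera_info("wrist"); p,d=eyes.get_image("wrist"); np.savez("pics/w2.npz",p=p,d=d,R=c["R"],t=c["t"])
p2,d2=eyes.get_image("top"); np.savez("pics/top2.npz",p=p2,d=d2); s,_=eyes.get_image("side")
cv2.imwrite("pics/mix2.png",np.hstack([p,p2])[:,:,::-1][::1,:][:, :])
cv2.imwrite("pics/mix2.png",cv2.resize(np.hstack([p,p2])[:,:,::-1],(800,300)))
to([.49,-.38,.25],0)
E
```

```text
to [0.49, -0.38, 0.25] 0 from [0.5653 0.0315 0.258 ] 89.46 t 7.02 units [-16.49  -2.86   0.3 ] turn 14.91
```

View pics/mix2.png

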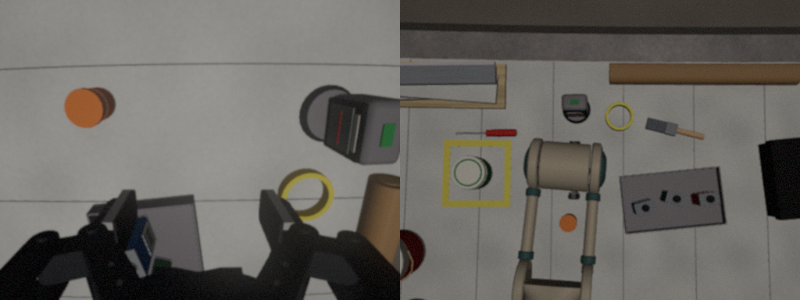

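The wrist half shows the scanner at its right edge, around px (460,160) full size. The top half shows the tub standing clear inside the square at about (470,172) in the mosaic. Now I'll measure the tub, scanner and can.

```bash
python3 - <<'E'
from h import *
def ld(f,n):
    z=np.load(f"pics/{f}.npz"); c=eyes.camera_info(n)
    if n=="wrist": c["R"],c["t"]=z["R"],z["t"]
    return z["p"],z["d"],c,cloud(c,z["d"])
p,d,c,X=ld("top2","top")
hsv=cv2.cvtColor(p,cv2.COLOR_RGB2HSV); m=(hsv[...,0]>45)&(hsv[...,0]<85)&(hsv[...,1]>70); m[:, :60]=0; m[:,140:]=0; m[:190]=0;m[260:]=0
P=onplane(c,np.argwhere(m)[:,::-1],.088); print("tub",m.sum(),np.round(np.median(P,0),3), (P.min(0)+P.max(0))/2)
for f,n in(("w2","wrist"),("top2","top"),("side0","side")):
    p,d,c,X=ld(f,n); B=(X[...,0]>.66)&(X[...,0]<.86)&(X[...,1]>-.03)&(X[...,1]<.11)
    print(f,"campos",np.round(-np.array(c["R"]).T@np.array(c["t"]),3))
    T=X[B&(np.abs(X[...,2]-.152)<.004)]; print(" top",len(T),np.round(T.mean(0),3) if len(T) else "",rect(T[:,:2]) if len(T)>5 else "")
    # normals
    G=np.cross(np.gradient(cv2.GaussianBlur(X,(3,3),0),axis=1),np.gradient(cv2.GaussianBlur(X,(3,3),0),axis=0)); G/=np.linalg.norm(G,axis=2,keepdims=True)+1e-12
    F=X[B&(X[...,2]>.072)&(X[...,2]<.14)]; 
    if len(F)>20: 
        print(" mid pts",len(F),"x pct",np.round(np.percentile(F[:,0],[2,10,30,50,70,90]),3),"y pct",np.round(np.percentile(F[:,1],[2,10,50,90,98]),3))
        for r in range(3):
            cen=F.mean(0) if r==0 else cen; A=np.c_[F[:,1:],np.ones(len(F))]; s=np.linalg.lstsq(A,F[:,0],rcond=None)[0]; e=F[:,0]-A@s; F=F[np.abs(e)<max(.004,1.5*e.std())]
        print(" front fit x= a*y+b*z+c",np.round(s,3),len(F),"resid",e.std(),"at (.036,.105):",s@[.036,.105,1])
E
```

```text
tub 149 [0.566 0.312 0.088] [0.5664932  0.35484354 0.088     ]
w2 campos [0.566 0.105 0.405]
 top 2510 [0.775 0.041 0.15 ] (array([775.4,  41. ]), array([41.7, 70.4]), 4.8)
 mid pts 3188 x pct [0.746 0.746 0.747 0.747 0.748 0.758] y pct [0.008 0.016 0.05  0.078 0.08 ]
 front fit x= a*y+b*z+c [ 0.004 -0.002  0.747] 2690 resid 0.0015226058801417219 at (.036,.105): 0.7473626103910543
top2 campos [ 0.538 -0.014  1.223]
 top 475 [0.779 0.038 0.151] (array([775.1,  37.3]), array([52.1, 72.7]), 0.5)
 mid pts 164 x pct [0.747 0.747 0.748 0.749 0.75  0.764] y pct [-0.001  0.001  0.03   0.066  0.077]
 front fit x= a*y+b*z+c [-0.052  0.005  0.75 ] 136 resid 0.0018697644164204332 at (.036,.105): 0.7489155723936394
side0 campos [ 0.396 -0.738  0.956]
 top 264 [0.777 0.038 0.151] (array([775.6,  39.7]), array([50.4, 73.9]), 0.8)
 mid pts 466 x pct [0.746 0.747 0.749 0.759 0.775 0.792] y pct [0.    0.002 0.005 0.051 0.067]
 front fit x= a*y+b*z+c [-0.394 -0.016  0.768] 327 resid 0.009074118173439808 at (.036,.105): 0.751886816778256
```

Call:
drive_tool --pt "0 0.5 0 0" --pt "0 1.2 0 0" --pt "0 2 0 0" --pt "0 2.8 0 0" --pt "0 3.5 0 0" --pt "0 4 0 0" --pt "0 4.2 0 0" --pt "0 4.2 0 0"

```text
clock: 7.68
position: [0.6701, 0.0329, 0.2543]
ee_rot: [-0.002, 0.709, 0.705, -0.001]
contact_force: [0.0, 0.3, -0.1]
width: 0.075
gripper_force: 0.0
```

```bash
python3 - <<'E'
from h import *
c=eyes.camera_info("wrist"); p,d=eyes.get_image("wrist"); np.savez("pics/w3.npz",p=p,d=d,R=c["R"],t=c["t"]); cv2.imwrite("pics/w3.png",p[:,:,::-1])
X=cloud(c,d); B=(X[...,0]>.66)&(X[...,0]<.86)&(X[...,1]>-.03)&(X[...,1]<.11)
m=(B&(np.abs(X[...,2]-.152)<.005)).astype(np.uint8); m=cv2.morphologyEx(m,cv2.MORPH_OPEN,np.ones((5,5)))
print("top",m.sum(),rect(X[m>0][:,:2])); uv=np.argwhere(m)[:,::-1]; print("px",uv.min(0),uv.max(0))
q=max(cv2.findContours(m,0,1)[0],key=cv2.contourArea); print("top by rays",rect(onplane(c,q.reshape(-1,2),.152)[:,:2]))
F=X[B&(X[...,2]>.075)&(X[...,2]<.14)&(X[...,0]<.751)]
A=np.c_[F[:,1:],np.ones(len(F))]; s=np.linalg.lstsq(A,F[:,0],rcond=None)[0]; print("front",len(F),s,np.percentile(F[:,1],[1,99]))
f=X[B&(np.abs(X[...,2]-.012)<.012)&(X[...,2]>.005)]; print("foot",rect(f[:,:2]),np.median(f[:,2]))
to([.49,-.38,.26],0)
E
```

```text
top 3384 (array([778. ,  40.8]), array([40.8, 65.7]), 0.1)
px [358 141] [411 217]
top by rays (array([776.1,  42. ]), array([40.2, 64.1]), 0.3)
front 1266 [-0.00346507  0.00620877  0.74636956] [0.00742002 0.07531586]
foot (array([766. ,  52.8]), array([94.6, 53.8]), 55.0) 0.015004734910820331
to [0.49, -0.38, 0.26] 0 from [0.6693 0.0328 0.255 ] 89.67 t 7.73 units [-16.55  -7.08  -0.18] turn 14.94
```

View pics/w3.png

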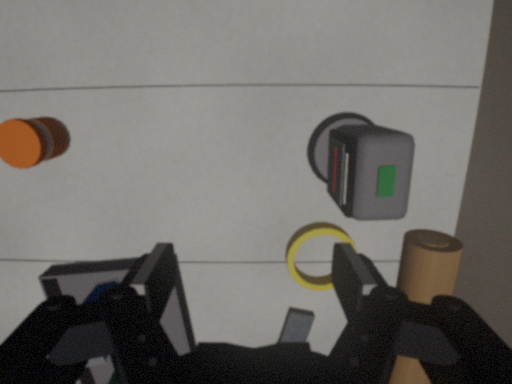

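The scanner's head is square to the world axes. Its glass is at about x 0.7465, y 0.041, with the head top at px (358–411, 141–217). Next I'll move over the red can.

Call:
drive_tool --pt "-0.6 -0.2 0 0" --pt "-1.5 -0.6 0 0" --pt "-2.7 -1.1 0 0" --pt "-3.9 -1.7 0 0" --pt "-5.1 -2.2 0 0" --pt "-6.3 -2.7 0 0" --pt "-7.5 -3.2 0 0" --pt "-8.7 -3.7 0 0"

```text
clock: 8.4
position: [0.5737, -0.1862, 0.2576]
ee_rot: [-0.0, 0.709, 0.705, -0.0]
contact_force: [0.7, 0.1, -1.2]
width: 0.0753
gripper_force: 0.0
```

Call:
drive_tool --pt "-1.3 -0.6 0 0" --pt "-2.6 -1.2 0 0" --pt "-3.9 -1.7 0 0" --pt "-5.2 -2.3 0 0" --pt "-6.4 -2.8 0 0" --pt "-7.3 -3.2 0 0" --pt "-7.8 -3.4 0 0" --pt "-7.8 -3.4 0 0"

```text
clock: 9.07
position: [0.4877, -0.3816, 0.2573]
ee_rot: [0.0, 0.711, 0.703, -0.001]
contact_force: [0.3, 0.0, 0.7]
width: 0.0751
gripper_force: 0.0
```

```bash
python3 - <<'E'
from h import *
c=eyes.camera_info("wrist"); p,d=eyes.get_image("wrist"); np.savez("pics/w4.npz",p=p,d=d,R=c["R"],t=c["t"]); cv2.imwrite("pics/w4.png",p[:,:,::-1])
X=cloud(c,d); B=(X[...,0]>.42)&(X[...,0]<.56)&(X[...,1]>-.45)&(X[...,1]<-.3)
for nm,z,w,k in(("top",.104,.004,3),("cap",.120,.004,3)):
    m=(B&(np.abs(X[...,2]-z)<w)).astype(np.uint8); m=cv2.morphologyEx(m,cv2.MORPH_OPEN,np.ones((k,k)))
    if m.sum()<30: print(nm,m.sum()); continue
    q=max(cv2.findContours(m,0,1)[0],key=cv2.contourArea); uv=q.reshape(-1,2); print(nm,m.sum(),"depth",rect(X[m>0][:,:2]),"rays",rect(onplane(c,uv,z)[:,:2]),"px",uv.min(0),uv.max(0))
p2,d2=eyes.get_image("top"); np.savez("pics/top4.npz",p=p2,d=d2)
to([.49,-.38,.25],90)
E
```

```text
top 2090 depth (array([ 487.1, -353.4]), array([ 40.7, 108.2]), 6.6) rays (array([ 489.9, -375.5]), array([37.8, 61.8]), 9.7) px [231 135] [279 202]
cap 455 depth (array([ 489.9, -375.4]), array([20.9, 22.2]), 90.0) rays (array([ 489.9, -375.1]), array([20.7, 22. ]), 89.5) px [244 162] [268 184]
to [0.49, -0.38, 0.25] 90 from [ 0.4895 -0.3785  0.2573] 89.58 t 9.17 units [-0.06  0.02  0.29] turn -0.07
```

View pics/w4.png

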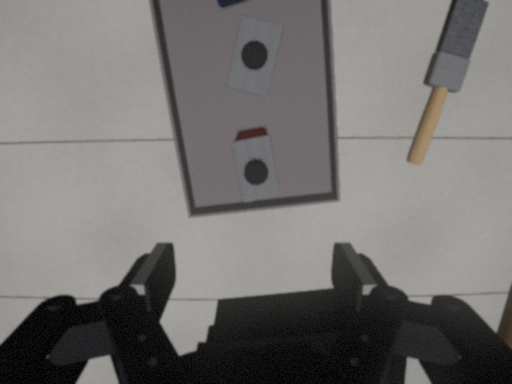

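The wrist view shows the red can's top at px (231–279, 135–202) with its cap at (256,172), and a sliver of red on its far side. It measures 38 x 62 mm at (0.490, -0.3755) with a yaw of about 9.5°, which matches the sizes given. Next I'll grasp it.

Call:
drive_tool --pt "0.1 0 0.3 -0.4" --pt "0.1 0 0.8 -0.8" --pt "0.1 0 1.4 -1.2" --pt "0.1 0 2.1 -1.6" --pt "0.1 0 2.9 -1.6" --pt "0.1 0 3.6 -1.6" --pt "0.1 0 4 -1.6" --pt "0.1 0 4.2 -1.6"

```text
clock: 9.83
position: [0.49, -0.3744, 0.1508]
ee_rot: [-0.002, 0.647, 0.762, 0.0]
contact_force: [0.7, 1.3, -0.3]
width: 0.0752
gripper_force: 0.0
```

```bash
python3 - <<'E'
from h import *
to([.49,-.3755,.086],99.3)
E
```

```text
to [0.49, -0.3755, 0.086] 99.3 from [ 0.49   -0.3744  0.1508] 99.34 t 9.83 units [-0.05 -0.    2.59] turn 0.01
```

Call:
drive_tool --pt "0 0 0.4 0" --pt "0 0 0.9 0" --pt "0 0 1.4 0" --pt "0 0 1.9 0" --pt "0 0 2.3 0" --pt "0 0 2.5 0" --pt "0 0 2.6 0" --pt "0 0 2.6 0"

```text
clock: 10.5
position: [0.4902, -0.3767, 0.0872]
ee_rot: [-0.0, 0.648, 0.762, -0.0]
contact_force: [-0.6, 0.5, 0.1]
width: 0.0749
gripper_force: 0.0
```

Call:
drive_tool --pt "0 0 0 0" --pt "0 0 0 0" --pt "0 0 0 0" --pt "0 0 0 0" --pt "0 0 0 0" --pt "0 0 0 0" --pt "0 0 0 0" --pt "0 0 0 0" --grip 25 --newtons 45

```text
clock: 11.17
position: [0.4904, -0.3774, 0.0882]
ee_rot: [0.001, 0.648, 0.762, -0.0]
contact_force: [-0.6, 0.6, 5.3]
width: 0.0347
gripper_force: 46.1
```

Call:
drive_tool --pt "0 0 0 0" --pt "0 0 -0.2 0" --pt "0 0 -0.6 0" --pt "0 0 -1.2 0" --pt "0 0 -2 0" --pt "0 0 -2.8 0" --pt "0 0 -3.5 0" --pt "0 0 -3.8 0"

```text
clock: 11.83
position: [0.4909, -0.3773, 0.1849]
ee_rot: [0.002, 0.648, 0.762, 0.0]
contact_force: [1.0, -0.8, -2.9]
width: 0.0346
gripper_force: 45.3
```

```bash
python3 - <<'E'
from h import *
to([.49,-.3755,.2],90); to([.6285,.041,.18],90)
E
```

```text
to [0.49, -0.3755, 0.2] 90 from [ 0.4909 -0.3773  0.1849] 99.23 t 11.83 units [ 0.07 -0.02 -0.6 ] turn 1.54
to [0.6285, 0.041, 0.18] 90 from [ 0.4909 -0.3773  0.1849] 99.23 t 11.83 units [15.63  8.12  0.17] turn 1.54
```

Call:
drive_tool --pt "0 0 -0.3 0" --pt "0 0 -0.8 0" --pt "0 0 -1.3 0" --pt "0 0.1 -1.6 0" --pt "0.3 0.4 -1.6 0" --pt "0.9 0.8 -1.6 0" --pt "1.7 1.3 -1.6 0" --pt "2.6 1.8 -1.6 0"

```text
clock: 12.5
position: [0.5243, -0.3042, 0.2208]
ee_rot: [-0.001, 0.648, 0.761, 0.0]
contact_force: [-0.2, 0.7, -2.7]
width: 0.0348
gripper_force: 45.3
```

Call:
drive_tool --pt "0.9 0.4 0 0" --pt "1.8 0.8 0 0" --pt "2.7 1.2 0 0" --pt "3.6 1.6 0 0" --pt "4.5 2 0 0" --pt "5.4 2.5 0 0" --pt "6.2 2.9 0 0" --pt "7 3.3 0 0"

```text
clock: 13.17
position: [0.5773, -0.1169, 0.2209]
ee_rot: [-0.001, 0.648, 0.762, -0.0]
contact_force: [-0.3, -0.7, -2.9]
width: 0.0349
gripper_force: 45.3
```

Call:
drive_tool --pt "0.8 0.4 0 0.2" --pt "1.6 0.8 0 0.4" --pt "2.4 1.2 0 0.7" --pt "3.2 1.6 0 1" --pt "4 2 0 1.2" --pt "4.8 2.4 0.2 1.4" --pt "5.5 2.8 0.5 1.5" --pt "5.9 3 0.6 1.5"

```text
clock: 13.83
position: [0.6272, 0.0416, 0.2049]
ee_rot: [-0.002, 0.705, 0.709, -0.0]
contact_force: [-0.7, 0.1, -2.8]
width: 0.0349
gripper_force: 45.3
```

Call:
drive_tool --pt "0 0 0 0" --pt "0 0 0 0" --pt "0 0 0 0" --pt "0 0 0 0" --pt "0 0 0 0" --pt "0 0 0 0" --pt "0 0 0 0" --pt "0 0 0 0"

```text
clock: 14.5
position: [0.6278, 0.0377, 0.2075]
ee_rot: [0.0, 0.706, 0.708, 0.0]
contact_force: [0.5, 0.1, -3.5]
width: 0.0345
gripper_force: 45.3
```

```bash
python3 - <<'E'
from h import *
to([.6285,.041,.156],90); print(np.round(get_state()["ee_rot"],4))
ims=[]
for n in("wrist","side","top"):
    c=eyes.camera_info(n); p,d=eyes.get_image(n); np.savez(f"pics/{n}5.npz",p=p,d=d,R=c["R"],t=c["t"]); ims.append(p)
cv2.imwrite("pics/mix5.png",np.hstack([cv2.resize(ims[0],(400,300)),cv2.resize(ims[1][80:280,150:417],(400,300))])[:,:,::-1])
E
```

```text
to [0.6285, 0.041, 0.156] 90 from [0.6278 0.0377 0.2075] 90.19 t 14.5 units [0.13 0.03 2.06] turn 0.03
[2.000e-04 7.059e-01 7.083e-01 1.000e-04]
```

View pics/mix5.png

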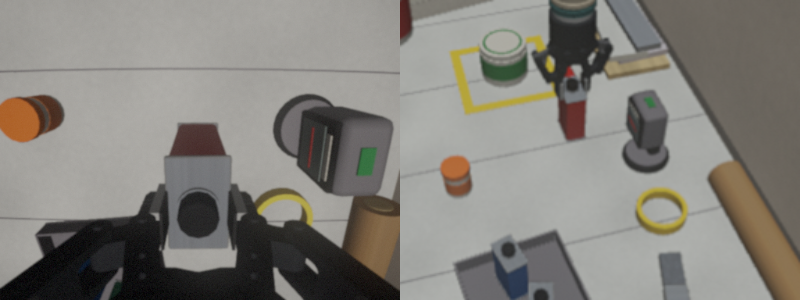

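The left half (wrist) shows the red can held square in the fingers with its cap near (198,213), and the scanner at (345,150). The right half (side) shows the can hanging upright before the scanner and the tub well inside the square. I'll check the can against the scanner using both views.

```bash
python3 - <<'E'
from h import *
pos=get_state()["position"]; print("tcp",pos)
for n in("wrist","side","top"):
    z=np.load(f"pics/{n}5.npz"); c=eyes.camera_info(n); c["R"],c["t"]=z["R"],z["t"]; X=cloud(c,z["d"])
    B=(X[...,0]>.58)&(X[...,0]<.68)&(X[...,1]>-.03)&(X[...,1]<.1)
    Z=X[...,2]
    if n=="wrist":
        sel=B&(Z>.2)&(Z<.26)&(np.abs(X[...,0]-.628)<.016); h,e=np.histogram(Z[sel],bins=30); print(list(zip(np.round(e,3),h)))
        zt=np.median(Z[sel&(Z<.232)]); m=(sel&(np.abs(Z-zt)<.006)).astype(np.uint8); P=X[m>0]
        A=np.c_[P[:,:2]-P[:,:2].mean(0),np.ones(len(P))]; s=np.linalg.lstsq(A,P[:,2],rcond=None)[0]; print("top plane",len(P),s,rect(P[:,:2]))
        k=sel&(Z>zt+.010); 
        if k.sum()>20: print("cap",k.sum(),X[k].mean(0),rect(X[k][:,:2]))
        # scanner again
        S=X[(X[...,0]>.72)&(X[...,0]<.751)&(X[...,1]>-.03)&(X[...,1]<.11)&(Z>.075)&(Z<.14)]
        A=np.c_[S[:,1:],np.ones(len(S))]; s=np.linalg.lstsq(A,S[:,0],rcond=None)[0]; print("scan front",len(S),s,np.percentile(S[:,1],[1,99]))
        T=X[(X[...,0]>.72)&(X[...,0]<.82)&(X[...,1]>-.03)&(X[...,1]<.11)&(np.abs(Z-.152)<.004)]; print("scan top",rect(T[:,:2]))
    hsv=cv2.cvtColor(z["p"],cv2.COLOR_RGB2HSV); red=((hsv[...,0]<8)|(hsv[...,0]>172))&(hsv[...,1]>110)
    R=X[B&red&(Z>.1)&(Z<.24)]; print(n,"red pts",len(R),R.min(0) if len(R) else "",R.max(0) if len(R) else "")
    if n=="side" and len(R)>20:
        # -y narrow face: fit plane y=a x+b z+c
        f=R[R[:,1]<np.percentile(R[:,1],50)+.006]; A=np.c_[f[:,0]-f[:,0].mean(),f[:,2]-f[:,2].mean(),np.ones(len(f))]; print("  -y face",len(f),np.linalg.lstsq(A,f[:,1],rcond=None)[0])
    if n=="side":
        uv=np.argwhere(B&red&(Z>.1)&(Z<.24))[:,::-1]; print("  px",uv.min(0),uv.max(0), "low z pct",np.percentile(R[:,2],[1,5]))
    if n=="side":
        m=((hsv[...,0]>20)&(hsv[...,0]<35)&(hsv[...,1]>150)&(hsv[...,2]>90))
        T=X[(X[...,0]>.45)&(X[...,0]<.7)&(X[...,1]>.25)&(X[...,1]<.5)&(np.abs(Z-.088)<.006)]; print("  tub lid",len(T),rect(T[:,:2]),np.nanmedian(T,0))
E
```

```text
tcp [0.62783033 0.03803568 0.20734224]
[(np.float64(0.2), np.int64(49)), (np.float64(0.201), np.int64(46)), (np.float64(0.203), np.int64(52)), (np.float64(0.204), np.int64(51)), (np.float64(0.205), np.int64(55)), (np.float64(0.207), np.int64(52)), (np.float64(0.208), np.int64(69)), (np.float64(0.209), np.int64(50)), (np.float64(0.211), np.int64(61)), (np.float64(0.212), np.int64(59)), (np.float64(0.213), np.int64(66)), (np.float64(0.215), np.int64(58)), (np.float64(0.216), np.int64(54)), (np.float64(0.217), np.int64(7)), (np.float64(0.219), np.int64(3)), (np.float64(0.22), np.int64(81)), (np.float64(0.221), np.int64(2180)), (np.float64(0.223), np.int64(3097)), (np.float64(0.224), np.int64(260)), (np.float64(0.226), np.int64(185)), (np.float64(0.227), np.int64(71)), (np.float64(0.228), np.int64(59)), (np.float64(0.23), np.int64(70)), (np.float64(0.231), np.int64(58)), (np.float64(0.232), np.int64(73)), (np.float64(0.234), np.int64(83)), (np.float64(0.235), np.int64(90)), (np.float64(0.236), np.int64(268)), (np.float64(0.238), np.int64(1457)), (np.float64(0.239), np.int64(301))]
top plane 5934 [-0.00512324 -0.00042319  0.22315278] (array([628. ,  39.1]), array([62.6, 32. ]), 90.0)
cap 2231 [0.62761212 0.04108298 0.23793179] (array([627.6,  39.6]), array([22.8, 22. ]), 74.2)
scan front 3107 [-0.01126372  0.00191874  0.74746295] [0.00760981 0.07554046]
scan top (array([776.7,  41.4]), array([44.1, 70.3]), 2.6)
wrist red pts 7 [0.62137434 0.06872721 0.19727982] [0.63691678 0.06929295 0.20770165]
side red pts 281 [0.60936361 0.00507325 0.13220722] [0.64110357 0.04977747 0.2188121 ]
  -y face 271 [-0.02429533 -0.00623751  0.01027512]
  px [257 148] [272 172] low z pct [0.13451652 0.13913662]
  tub lid 514 (array([566.2, 371.7]), array([104.5,  99.4]), 77.4) [0.5654944  0.36420778 0.08970799]
top red pts 1 [0.61105276 0.01447648 0.2070564 ] [0.61105276 0.01447648 0.2070564 ]
```

Call:
drive_tool --pt "0 0 0.2 0" --pt "0 0 0.5 0" --pt "0.1 0 0.8 0" --pt "0.1 0 1.2 0" --pt "0.1 0 1.5 0" --pt "0.1 0 1.8 0" --pt "0.1 0 2 0" --pt "0.1 0 2.05 0"

```text
clock: 15.32
position: [0.6271, 0.0407, 0.1544]
ee_rot: [-0.001, 0.706, 0.709, -0.001]
contact_force: [0.4, -0.8, -3.1]
width: 0.0348
gripper_force: 45.3
```

Call:
drive_tool --pt "0 0 0 0" --pt "0 0 0 0" --pt "0 0 0 0" --pt "0 0 0 0" --pt "0 0 0 0" --pt "0 0 0 0" --pt "0 0 0 0" --pt "0 0 0 0"

```text
clock: 15.98
position: [0.6279, 0.0407, 0.1561]
ee_rot: [0.0, 0.706, 0.709, 0.0]
contact_force: [-0.3, 0.6, -3.1]
width: 0.0349
gripper_force: 45.3
```

```bash
python3 - <<'E'
from h import *
to([.628,.0395,.1565],90); s=get_state(); print(np.round(s["ee_rot"],4),s["contact_force"],s["width"])
c=eyes.camera_info("wrist"); p,d=eyes.get_image("wrist"); X=cloud(c,d); Z=X[...,2]
b=(np.abs(X[...,0]-.628)<.016)&(np.abs(X[...,1]-.04)<.035)
t=X[b&(np.abs(Z-.172)<.006)]; k=X[b&(np.abs(Z-.188)<.004)]; print("top",np.median(t[:,2]),rect(t[:,:2]),"cap",np.median(k[:,2]),rect(k[:,:2]))
T=X[(X[...,0]>.72)&(X[...,0]<.82)&(X[...,1]>-.03)&(X[...,1]<.11)&(np.abs(Z-.152)<.004)]; print("scan",np.median(T[:,2]),rect(T[:,:2]))
q,_=eyes.get_image("side"); cv2.imwrite("pics/side6.png",cv2.resize(q[60:360,130:430],(600,600))[:,:,::-1])
E
```

```text
to [0.628, 0.0395, 0.1565] 90 from [0.6279 0.0407 0.1561] 90.23 t 15.98 units [-0.05  0.01 -0.01] turn 0.04
[1.000e-04 7.057e-01 7.085e-01 0.000e+00] [-0.34655616  0.56950983 -3.13000497] 0.03490829420801207
top 0.1716645413249589 (array([628.,  42.]), array([32. , 63.1]), 0.0) cap 0.1869280174768456 (array([627.5,  42.6]), array([22.6, 22.2]), 69.2)
scan 0.14900615991395488 (array([761. ,  39.2]), array([20.6, 69.9]), 15.2)
```

View pics/side6.png

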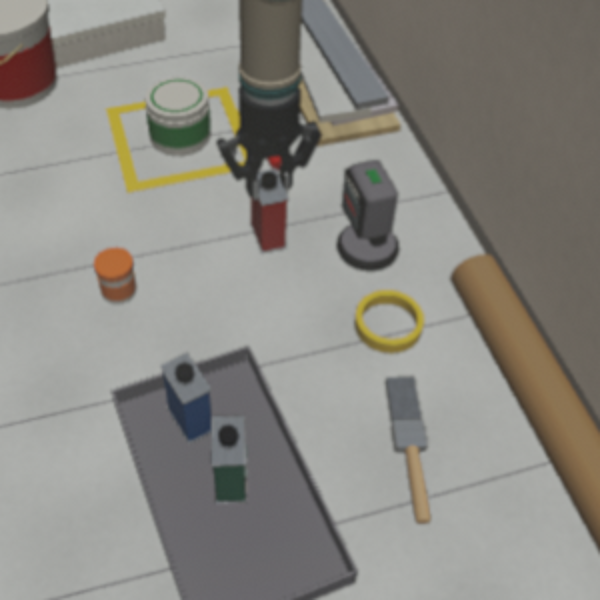

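The can is upright in front of the scanner at px (270,215) and the tub is inside the square at (178,115). The blue and green cans stand untouched. By the wrist camera the can is at y 0.042 against 0.041 for the glass, its underside is at z 0.0715, and the label is about 100 mm from the glass. I'm handing the job in.

```bash
python3 -c "
from rig import order; print(order.sign_off())"
```

```text
the job is handed in; nothing more can be done
None
```

The job is handed in: the tub is inside the taped square and released, and the red can is held steady and upright with its label square to the scanner glass, about 10 cm away and level to within a few millimetres by my measurements; no verdict was returned.

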